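Click a fresh paint pan into the palette

TASK

Take the teal pan from the board, set it level on the yellow tongues in the palette's empty place and let go of it: its paint is still soft, so do not push it in with the fingers. Then pick up the muller, hold it upright and press straight down on the pan's rim with its flat foot until the pan clicks fully home. Stand the muller back upright on the glass slab, and leave the other pans and the ink jar where they are.

Things in the scene. Friction and masses are not known exactly. Their poses are not given: they have to be found in the camera images.
- pan_teal: a loose paint pan: a white plastic cup, 24 mm high, filled with dark teal paint to 3 mm below its rim. Its straight wall is 45 mm in diameter from 6 mm up to the rim at 24 mm; round its foot runs a bead 52 mm in diameter, 6 mm high, bevelled 2 mm underneath. About 60 g (40 to 85). Origin: centre of the underside, z up. The pan to fit, on one of the board's three spots.
- pan_ochre: a loose paint pan: a white plastic cup, 24 mm high, filled with yellow ochre paint to 3 mm below its rim. Its straight wall is 45 mm in diameter from 6 mm up to the rim at 24 mm; round its foot runs a bead 52 mm in diameter, 6 mm high, bevelled 2 mm underneath. About 60 g (40 to 85). Origin: centre of the underside, z up. It stands on the board; leave it alone.
- pan_black: a loose paint pan: a white plastic cup, 24 mm high, filled with black paint to 3 mm below its rim. Its straight wall is 45 mm in diameter from 6 mm up to the rim at 24 mm; round its foot runs a bead 52 mm in diameter, 6 mm high, bevelled 2 mm underneath. About 60 g (40 to 85). Origin: centre of the underside, z up. It stands on the board; leave it alone.
- board: fixed white board, 90 mm (its x) by 275 mm (its y), 5 mm thick, carrying the three loose pans in a row along its y, about 88 mm apart. Origin: centre of the underside, so its top is at z = 5 mm.
- palette: fixed white enamelled tray, 200 mm (its x) by 240 mm (its y), deck 6 mm above the table, edge rim 6 mm higher. Its half nearer the robot (-x) has three pan places in a row along y, 76 mm apart, 44 mm from the middle: two hold a blue and a crimson pan, one is empty (which varies). The far half has two mixing dishes with dried paint. Origin: centre of underside.
- open_place: the palette's empty pan place. Origin: its centre, on the deck (6 mm above the table); x, y parallel to the palette's. Round it a moulded ring, 75 mm wide, 4 mm high. Grey guide posts, 14 mm wide, 18 mm high, at +y and -y, inner faces 27 mm from the centre. Four yellow sprung tongues, 10 mm wide, 16 mm high, at 50, 130, 230, 310 degrees from its x axis. Open 34 mm wide at +x and -x for fingers.
- noses (a point): point on the empty place's axis, 10 mm above the deck: where a pan's underside rests (10 to 11 mm) when set on the tongues' hooked noses, which reach in to 23 mm from the centre and slope inward and down. Pressed down with about 10 to 18 N the pan spreads the tongues and they snap in over its bead; fully home, its underside is on the deck and its rim 24 mm above the deck.
- tongue0 (a joint): sprung tongue at 50 degrees of the empty place: how far it is pushed outward, in m. 0 at rest and when it has snapped in over the pan's bead; about 0.003 while the bead passes; at most 0.0045. Smooth plastic, about 1.4 N per mm.
- tongue1 (a joint): sprung tongue at 130 degrees of the empty place: how far it is pushed outward, in m. 0 at rest and when it has snapped in over the pan's bead; about 0.003 while the bead passes; at most 0.0045. Smooth plastic, about 1.4 N per mm.
- tongue2 (a joint): sprung tongue at 230 degrees of the empty place: how far it is pushed outward, in m. 0 at rest and when it has snapped in over the pan's bead; about 0.003 while the bead passes; at most 0.0045. Smooth plastic, about 1.4 N per mm.
- tongue3 (a joint): sprung tongue at 310 degrees of the empty place: how far it is pushed outward, in m. 0 at rest and when it has snapped in over the pan's bead; about 0.003 while the bead passes; at most 0.0045. Smooth plastic, about 1.4 N per mm.
- muller: the pusher: a loose paint-grinding muller standing upright, 95 mm high, about 350 g (245 to 490). Round flat glass foot 58 mm in diameter and 14 mm thick, a glass taper up to 30 mm height, then a straight round wooden handle 30 mm in diameter from 30 to 88 mm height with a slightly domed end. Origin: centre of the foot's underside, z up along the handle.
- slab: fixed square glass grinding slab, 150 x 150 mm, 8 mm thick, on which the muller stands. Origin: centre of the underside, so its top is at z = 8 mm; x and y along its edges.
- ink_jar: closed round ink jar, dark teal with a white cap, 54 mm in diameter, 68 mm high, standing left of the palette; leave it alone. Origin: centre of the underside.

How it is judged:
By the outcome, as a careful person would: the job done as asked, in the order asked, and still so for the second after the job is handed in, with the robot touching nothing.
It also fails if it takes over 53 s, if anything falls off the work surface, if the arm or the gripper's body presses on something with over 40 N, if the wrist force passes 120 N, or if a joint passes its speed limit or range.

ROBOT

A 7-joint arm with a two-finger parallel gripper is mounted at the origin on the work surface. World frame = base frame: x ahead of the robot, y to its left, z up, the work surface at z = 0. Lengths are in m, angles in rad, forces in N, time in s.
With the tool pointing down it reaches from about 0.4 to 0.85 m from the base axis. Payload 6.9 kg.
Tool frame: the origin (TCP) lies midway between the tips of the shut fingers; the grasp point (between the pads) lies behind it (ctrl.pinch_z is the z of the grasp point in the tool frame, in m); z points along the fingers, y is the direction in which the jaws open and shut (so a half turn about z gives the same grasp; the last joint's range is limited). The gripper opens to 85 mm and grips with 20 to 120 N. Pads are 22 mm wide; open, the fingers measure 114 mm over their backs; the gripper's body (76 mm by 85 mm) begins 54 mm behind the grasp point. The pads swing forward as they close: fully open they stand 13 mm farther back than shut.
Start: joints at [-1.131, 0.507, -0.238, 1.5, 0.126, 1.149, -0.155], TCP at [0.205, 0.59, 0.231] pointing down, gripper open.
Joint ranges: [-3.08, 3.08], [-0.24, 2.05], [-1.43, 1.35], [0, 2.5], [-1.52, 4.66], [0.17, 1.96], [-2.89, 2.89]. Speed limits (rad/s): [2.39, 2.39, 3.14, 3.14, 3.14, 3.14, 3.14].

INTERFACE

Orientations are given as a unit quaternion [w, x, y, z].
In Python, from station import ctrl, get_state, vision, ticket, models gives the robot as it stands. Calls block until the motion is done:
- ctrl.movep(position, orientation): joint-space move of the TCP to a pose.
- ctrl.movel(position, frame=None, max_speed=0.15): straight line of the TCP; frame=None keeps the orientation; max_speed is the mean speed in m/s.
- ctrl.set_joints(angles): joint-space move.
- ctrl.ungrasp() and ctrl.close_gripper(force=None): open the fingers fully, or close them until they stop; force is the grip in N (None keeps the last).
- ctrl.pause(seconds).
- ctrl.ik(position, orientation): joint angles nearest the present ones, or None.
- get_state(): the state.
- vision.grab_frame(name): name is "scene" or "top" or "wrist"; returns (picture, depth): 384x512x3 uint8, blue, green, red; 384x512 float32, m along the optical axis (not along the pixel's ray), 0 where there is no reading.
- vision.camera_info(name): a dict with "mtx" (3x3 intrinsics, pixels), "R" (3x3) and "t" (3): a world point X has camera coordinates R X + t; the wrist camera has in their place "hand_eye" (4x4, takes a point from camera to tool coordinates, whose origin is the TCP and whose axes are the flange's). Camera axes: x right, y down, z forward; pixel columns grow to the right and rows downward; lengths in m; the calibration is good to about 2 mm. A picture is of the moment at which its call begins: read the wrist's pose just before it. camera_info takes no time and is no camera call.
A pose or a line that the arm cannot do raises ctrl.Unreachable and nothing moves.
- ticket.close_job(): hands the job in, once; it reports no verdict.
Trained networks look in the newest picture that a camera, given by its name, has taken for a name from the list of things; names that differ only in an ending like _2 or _b are one class to them, and where a whole thing is asked for, a point or a joint stands for the part that bears it (a point fixed in the world has none). Each returns a list of dicts, best first, with "p" (0 to 1); they miss things now and then, are a little off and sometimes report something else, mostly with a low value. They report only what shows in the picture. A call takes as long as a camera call.
- models.recognise(camera, target): "point" ([column, row] in pixels, amid what is visible of it).
- models.masks_of(camera, target): "mask" (384x512 bool, what is visible of it) and "point" ([column, row] in pixels, amid what is visible of it).
The state is a dict: "time": time; "qpos": joint angles; "qd": joint speeds; "tau": joint torques, N m; "tcp_pos": TCP position; "eef_rot": TCP orientation; "contact_force": force on the tool from outside, world axes, zero at the start; "wrist_torque": the same for the moment, N m; "width": finger opening in m.
Only numpy, scipy, OpenCV 4.12 (cv2) and the standard library are available. Lean on these libraries where they do the work, as an engineer would, in place of code of your own. Each camera call takes 0.05 s, during which the arm holds its last target.

## Working session

There is one attempt and no reset: what is moved stays moved. The work goes in short steps, each a Python script; the robot and the scene stay as the last script left them, time stands still between calls to the robot, and variables do not carry over. Pictures are saved under pics/ and viewed, and the job is handed in when it is done.

```bash
ls; mkdir -p pics
python3 - <<'E'
from station import ctrl,get_state,vision,models
import cv2
print(get_state(), ctrl.pinch_z)
for n in ("top","scene"):
    im,d=vision.grab_frame(n); cv2.imwrite(f"pics/{n}0.png",im)
    print(n,vision.camera_info(n))
    for t in ("pan_teal","pan_ochre","pan_black","open_place","tongue0","muller","slab","ink_jar","palette","board"):
        r=models.recognise(n,t); print(t,[(x['p'],x['point']) for x in r[:3]])
print(vision.camera_info("wrist"))
E
```

```text
pics
{'time': 0.0, 'qpos': array([-1.13153343,  0.50832264, -0.23752557,  1.50112674,  0.12568691,
        1.14888993, -0.15478824]), 'qd': array([-0.0009448 , -0.00110803,  0.00114547, -0.00014597, -0.00130453,
        0.00138144,  0.00076088]), 'tau': array([-1.24508413e-03, -6.20587277e+01, -2.18679093e+00, -2.49667633e+01,
        1.28193517e-02,  1.17663768e-02, -1.87095856e-05]), 'tcp_pos': array([0.20465641, 0.59001674, 0.23044123]), 'eef_rot': array([-1.35749019e-04,  1.66096201e-01,  9.86109161e-01, -8.68987994e-04]), 'contact_force': array([ 0.34793563,  0.67773918, -0.09544277]), 'wrist_torque': array([-0.02747895,  0.05799385, -0.03961524]), 'width': 0.08563568534792795} -0.0187
top {'mtx': array([[448.91438139,   0.        , 258.05861006],
       [  0.        , 448.91438139, 190.9140722 ],
       [  0.        ,   0.        ,   1.        ]]), 'R': array([[-0.0100152 , -0.99985577,  0.01371636],
       [-0.98255623,  0.00729274, -0.18582271],
       [ 0.18569588, -0.01533815, -0.98248755]]), 't': array([0.04622502, 0.5292972 , 1.1848395 ])}
pan_teal [(0.76, [319.2, 219.1])
[... 824 characters left out ...]
49.8, 205.5])]
tongue0 []
muller [(0.67, [165.2, 199.4])]
slab [(0.96, [161.4, 206.3])]
ink_jar [(0.7, [355.6, 242.6])]
palette [(0.67, [269.2, 229.0])]
board [(0.68, [189.0, 172.9])]
{'mtx': array([[291.26674533,   0.        , 255.44411796],
       [  0.        , 291.26674533, 187.46636647],
       [  0.        ,   0.        ,   1.        ]]), 'hand_eye': array([[-1.26201111e-03, -9.45033780e-01, -3.26970276e-01,
         8.33483090e-02],
       [ 9.99996955e-01, -4.99297989e-04, -2.41659213e-03,
         6.50710098e-04],
       [ 2.12050560e-03, -3.26972331e-01,  9.45031533e-01,
        -1.40916189e-01],
       [ 0.00000000e+00,  0.00000000e+00,  0.00000000e+00,
         1.00000000e+00]])}
```

Run:
```python
import cv2
a=cv2.imread("pics/top0.png")
cv2.imwrite("pics/top0z.png",cv2.resize(a[110:270,90:430],None,fx=2.3,fy=2.3,interpolation=cv2.INTER_CUBIC))
```

```text
(no output)
```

View pics/top0z.png

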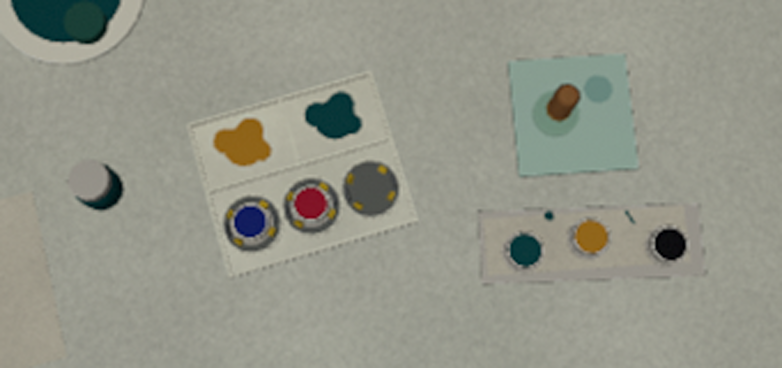

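View pics/scene0.png

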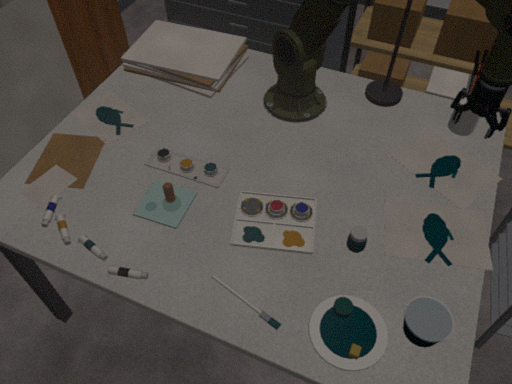

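```bash
cat > h.py <<'E'
from station import ctrl,get_state,vision,models,ticket
import numpy as np, cv2
from scipy.spatial.transform import Rotation as Ro
def q2R(q): return Ro.from_quat([q[1],q[2],q[3],q[0]]).as_matrix()
def R2q(R):
    x=Ro.from_matrix(R).as_quat(); return np.array([x[3],x[0],x[1],x[2]])
def down(yaw):
    # tool z down; tool x along (cos yaw, sin yaw); y = z cross x
    x=np.array([np.cos(yaw),np.sin(yaw),0]); z=np.array([0,0,-1.]); return R2q(np.c_[x,np.cross(z,x),z])
def cam(n):
    i=vision.camera_info(n)
    if n!="wrist": return i['mtx'],i['R'].T,-i['R'].T@i['t']
    s=get_state(); T=np.eye(4); T[:3,:3]=q2R(s['eef_rot']); T[:3,3]=s['tcp_pos']; T=T@i['hand_eye']
    return i['mtx'],T[:3,:3],T[:3,3]
def toz(c,px,z):
    K,R,o=c; r=(R@np.linalg.solve(K,np.r_[np.reshape(px,(-1,2)).T,np.ones((1,np.size(px)//2))])).T
    return o+r*((z-o[2])/r[:,2])[:,None]
def proj(c,P):
    K,R,o=c; p=K@(R.T@(np.reshape(P,(-1,3))-o).T); return (p[:2]/p[2]).T
E
python3 - <<'E'
from h import *
for n,L in (("top",dict(teal=([319.2,219.1],.026),ochre=([345,216.8],.026),black=([382.2,218.5],.026),place=([250.3,190.8],.008),jar=([131.9,188.4],.04),mul=([328.7,156.9],.06),slab=([345,161.9],.008))),
 ("scene",dict(teal=([212.7,173.4],.02),place=([249.8,205.5],.008),mul=([165.2,199.4],.05),jar=([355.6,242.6],.034)))):
    for k,(p,z) in L.items(): print(n,k,toz(cam(n),p,z).round(4))
for y in (0.2,-.2,1.57):
  print(ctrl.ik([0.5,-.1,.25],down(y)))
E
```

```text
top teal [[ 0.4532 -0.1276  0.026 ]]
top ochre [[ 0.4591 -0.1997  0.026 ]]
top black [[ 0.4535 -0.3032  0.026 ]]
top place [[0.538 0.063 0.008]]
top jar [[0.5411 0.3899 0.04  ]]
top mul [[ 0.6221 -0.1549  0.06  ]]
top slab [[ 0.6208 -0.2108  0.008 ]]
scene teal [[ 0.4739 -0.1048  0.02  ]]
scene place [[0.5368 0.0566 0.008 ]]
scene mul [[ 0.6482 -0.173   0.05  ]]
scene jar [[0.5547 0.3954 0.034 ]]
[-0.28767445  0.35923842  0.61812424  1.77460265 -0.23292346  1.08143842
 -0.9600923 ]
[-0.38239273  0.39046189  0.7694564   1.77559945 -0.30207722  1.0975868
 -1.28167612]
[-0.1551928   0.33149007  0.4220244   1.77310652 -0.15262923  1.06918809
  0.31933794]
```

Run:
```python
from h import *
ctrl.movep([0.53,-.10,.22],down(0.))
print(get_state()['time'],get_state()['tcp_pos'])
c=cam("wrist"); im,d=vision.grab_frame("wrist"); cv2.imwrite("pics/w1.png",im); np.save("w1d.npy",d); np.savez("w1c.npz",K=c[0],R=c[1],o=c[2])
for t in ("pan_teal","open_place","muller"):
    r=models.recognise("wrist",t); print(t,[(x['p'],x['point']) for x in r[:3]])
cv2.imwrite("pics/w1z.png",cv2.resize(im,None,fx=1.55,fy=1.55,interpolation=cv2.INTER_CUBIC))
```

```text
3.7917 [ 0.53031595 -0.09883625  0.21982936]
pan_teal [(0.56, [271.5, 215.7])]
open_place [(0.69, [125.4, 153.8]), (0.19, [270.9, 216.1])]
muller [(0.85, [323.4, 71.1])]
```

View pics/w1z.png

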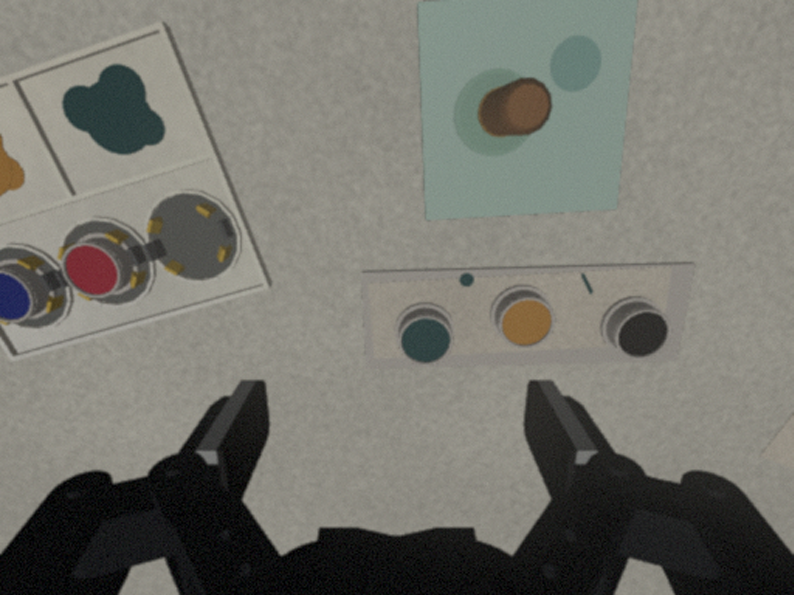

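Run:
```python
from h import *
z=np.load("w1c.npz"); c=(z['K'],z['R'],z['o']); im=cv2.imread("pics/w1.png"); d=np.load("w1d.npy")
hsv=cv2.cvtColor(im,cv2.COLOR_BGR2HSV)
s=1.55
def blob(mask,p):
    n,l=cv2.connectedComponents(mask.astype(np.uint8)); k=l[int(p[1]),int(p[0])]; m=(l==k).astype(np.uint8)
    ct=max(cv2.findContours(m,0,cv2.CHAIN_APPROX_NONE)[0],key=len); return ct[:,0],m
V=hsv[...,2].astype(int)
for nm,p,m in (("teal",(425/s,340/s),V<100),("ochre",(526/s,321/s),hsv[...,1]>90),("black",(641/s,333/s),V<85)):
    print(nm,hsv[int(p[1]),int(p[0])])
    ct,mm=blob(m,p); P=toz(c,ct.astype(float),.026)[:,:2].astype(np.float32)
    (x,y),r=cv2.minEnclosingCircle(P); print(nm,mm.sum(),"centre",P.mean(0),(x,y),r, "cv ell",cv2.fitEllipse(P))
print("palette corners",toz(c,np.array([[163,25],[268,285],[15,355]])/s,.012))
pl=toz(c,np.array([[163,25],[268,285],[15,355]])/s,.012)
e=pl[0]-pl[1]; print("yaw x",np.degrees(np.arctan2(e[1],e[0])),np.linalg.norm(e)); e=pl[2]-pl[1]; print("yaw y",np.degrees(np.arctan2(e[1],e[0]))-90)
print("ring ctr",toz(c,np.array([[192,235]])/s,.010))
print("muller top",toz(c,np.array([[526,106]])/s,.103),"foot",toz(c,np.array([[494,112]])/s,.018))
print("slab corners",toz(c,np.array([[427,219],[617,209]])/s,.008))
# depth check
for p in ((425,340),(526,106),(192,235),(520,180)):
    u,v=int(p[0]/s),int(p[1]/s); dd=d[v,u]; X=c[2]+c[1]@(np.linalg.solve(c[0],[u,v,1])*dd); print(p,X)
```

```text
teal [92 65 67]
teal 702 centre [ 0.45736033 -0.12282018] (0.4573022723197937, -0.12285874783992767) 0.01992754638195038 cv ell ((0.4571318030357361, -0.12276022881269455), (0.03828646242618561, 0.038558900356292725), 162.80484008789062)
ochre [ 17 141 136]
ochre 688 centre [ 0.47327122 -0.20354632] (0.4729378819465637, -0.20362041890621185) 0.01932060718536377 cv ell ((0.4731822609901428, -0.20355217158794403), (0.0369383804500103, 0.03760337457060814), 19.246450424194336)
black [30 22 46]
black 682 centre [ 0.4631578  -0.29908866] (0.46296998858451843, -0.29920268058776855) 0.01960345357656479 cv ell ((0.4628101885318756, -0.2989802062511444), (0.03736730292439461, 0.037897877395153046), 74.99323272705078)
palette corners [[0.685809   0.05917924 0.012     ]
 [0.49998054 0.00488755 0.012     ]
 [0.43668758 0.22747142 0.012     ]]
yaw x 16.286265911460184 0.19359701372606505
yaw y 15.87339693172052
ring ctr [[0.54076338 0.06151476 0.01      ]]
muller top [[ 0.62992694 -0.16768657  0.103     ]] foot [[ 0.63081836 -0.16830209  0.018     ]]
slab corners [[ 0.55317089 -0.12341735  0.008     ]
 [ 0.56107843 -0.27119803  0.008     ]]
(425, 340) [ 0.45694344 -0.12272027  0.02386718]
(526, 106) [ 0.6302742  -0.16761215  0.10208627]
(192, 235) [0.54014544 0.06546708 0.00345269]
(520, 180) [ 0.58310019 -0.19330484  0.00705535]
```

Run:
```python
from h import *
y=np.radians(106)
for p in ([.541,.062,.125],[.457,-.123,.125],[.457,-.123,.01],[.63,-.168,.05]): print(ctrl.ik(p,down(y)))
ctrl.movep([.541,.062,.125],down(y))
print(get_state()['time'],get_state()['tcp_pos'])
c=cam("wrist"); im,d=vision.grab_frame("wrist"); cv2.imwrite("pics/w2.png",im); np.save("w2d.npy",d); np.savez("w2c.npz",K=c[0],R=c[1],o=c[2])
cv2.imwrite("pics/w2z.png",cv2.resize(im[90:290,130:390],None,fx=3,fy=3,interpolation=cv2.INTER_CUBIC))
```

```text
[-0.2179287   0.49412753  0.08769751  1.86152627 -0.05860201  0.78840384
  0.17991279]
[ 0.1313826   0.40461531  0.11090569  2.03880545 -0.06756221  0.70152308
  0.56429126]
[ 0.17527266  0.59942061  0.05313603  2.14803709 -0.07778215  0.3958689
  0.57019905]
[ 0.18992962  0.72093293  0.05674023  1.63478474 -0.05285912  0.78737235
  0.54914556]
5.175 [0.54124524 0.06122373 0.12520152]
```

View pics/w2z.png

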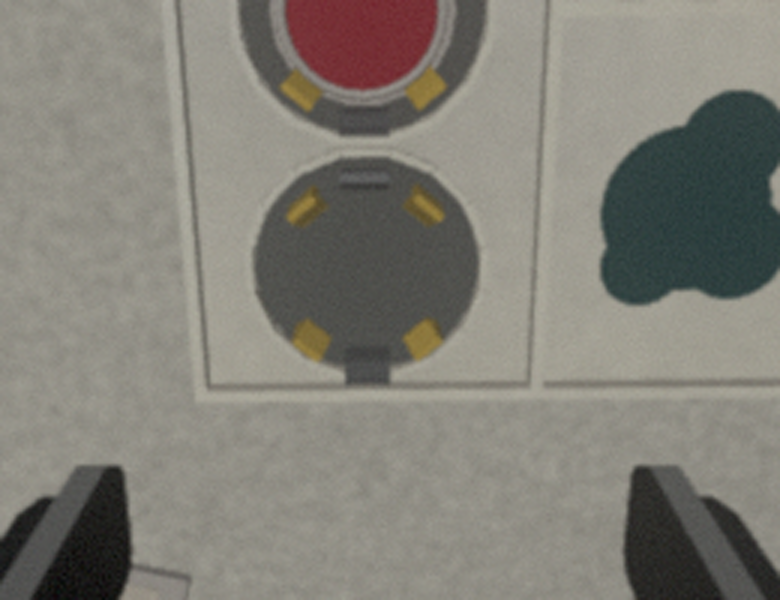

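```bash
cat > ov.py <<'E'
from h import *
def model(cx,cy,yaw):
    Rz=Ro.from_euler('z',yaw).as_matrix(); o=np.array([cx,cy,.006]); S=[]
    t=np.linspace(0,2*np.pi,73)
    S.append((np.c_[.0375*np.cos(t),.0375*np.sin(t),0*t+.004],(255,0,255)))
    S.append((np.c_[.0375*np.cos(t),.0375*np.sin(t),0*t],(255,0,0)))
    for s in (1,-1):
        S.append((np.array([[-.007,s*.027,.018],[.007,s*.027,.018],]),(0,255,0)))
        S.append((np.array([[-.007,s*.027,.0],[.007,s*.027,.0],]),(0,255,255)))
        S.append((np.array([[-.007,s*.027,.018],[-.007,s*.04,.018]]),(0,255,0)))
        S.append((np.array([[.007,s*.027,.018],[.007,s*.04,.018]]),(0,255,0)))
    for a in np.radians([50,130,230,310]):
        r=np.array([np.cos(a),np.sin(a),0]);n=np.array([-r[1],r[0],0]);
        for z in (.016,):
            S.append((np.array([r*.026+n*.005,r*.026-n*.005,r*.03-n*.005,r*.03+n*.005,r*.026+n*.005])+[0,0,z],(0,0,255)))
    return [(o+s@Rz.T,k) for s,k in S]
def draw(im,c,pose,x0,y0,w,h,f,fn):
    a=cv2.resize(im[y0:y0+h,x0:x0+w],None,fx=f,fy=f,interpolation=cv2.INTER_CUBIC)
    for s,k in model(*pose):
        p=(proj(c,s)-[x0,y0]+.5)*f-.5; cv2.polylines(a,[np.int32(np.round(p*16))],False,k,1,cv2.LINE_AA,4)
    cv2.imwrite(fn,a)
E
python3 - <<'E'
from ov import *
z=np.load("w2c.npz"); c=(z['K'],z['R'],z['o']); im=cv2.imread("pics/w2.png")
pl=toz(c,np.array([[200,398],[165,0]])/3.+[130,90],.012); e=pl[1]-pl[0]; print("yaw",np.degrees(np.arctan2(e[1],e[0]))-90)
V=cv2.cvtColor(im,cv2.COLOR_BGR2HSV)[...,2]
m=((V<118)).astype(np.uint8); n,l=cv2.connectedComponents(m); m=(l==l[178,252]).astype(np.uint8)
ct=max(cv2.findContours(m,0,cv2.CHAIN_APPROX_NONE)[0],key=len)[:,0]
cv2.imwrite("pics/m2.png",m*255)
P=toz(c,ct.astype(float),.006)[:,:2].astype(np.float32); print(len(P),cv2.fitEllipse(P))
draw(im,c,(.541,.062,np.radians(16)),200,130,105,95,7,"pics/ov2.png")
E
```

```text
yaw 16.526493425191774
238 ((0.5379543304443359, 0.06266332417726517), (0.06725934147834778, 0.07100800424814224), 11.03878116607666)
```

View pics/ov2.png

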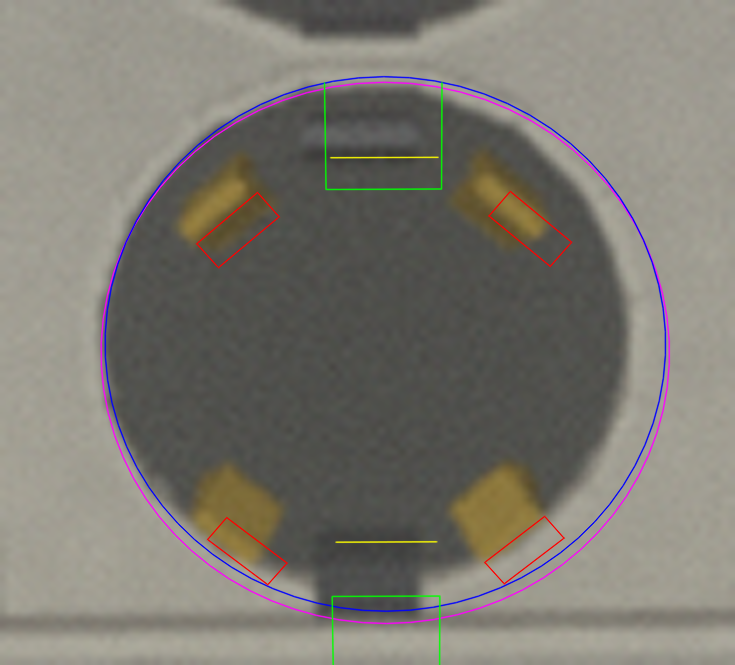

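Run:
```python
from ov import *
z=np.load("w2c.npz"); c=(z['K'],z['R'],z['o']); d=np.load("w2d.npy")
K,R,o=c
v,u=np.mgrid[0:384,0:512]; X=o+(np.stack([(u-K[0,2])/K[0,0],(v-K[1,2])/K[1,1],u*0+1],-1)*d[...,None])@R.T
np.save("X2.npy",X)
H=X[...,2]*1000
np.set_printoptions(linewidth=250)
print("top post"); print(H[140:160:1,240:264:2].round(0).astype(int))
print("bot post"); print(H[198:226:1,240:264:2].round(0).astype(int))
Hs=np.clip(H*8,0,255).astype(np.uint8); cv2.imwrite("pics/H2.png",cv2.resize(Hs[130:225,200:305],None,fx=7,fy=6.3,interpolation=cv2.INTER_NEAREST))
```

```text
top post
[[  6   9   7   8  10   8   9   9   7  10   8   9]
 [  8   8   8   8   8   8   9   9   7   9   9   9]
 [  9  10   5   5   4   6   3   4   5   5   9   8]
 [  9   5   6   6   4   5   5   5   4   5   4   5]
 [  5   5   6   4   6   5   6   5   4   6 266   4]
 [  5   5   5   5   5   5   6   5   5   4   4   6]
 [  5   5   6   7   7   6   8   7   6   7 266   5]
 [  5   5  12  12  11  13  12  12  11  12   4   6]
 [  6   5  23  22  24  21  24  23  23  23   5   3]
 [  4   5  22  24  22  23  21  22  23  22   5   5]
 [  4   5  22  23  24  23  23  24  23  24   5   5]
 [  4   4  23  22  23  22  23  22  21  21   5   5]
 [  5   5  20  20  19  19  20  19  20  19   4   5]
 [  6   5   5   6   5   5   5   6   5   5   4   5]
 [  4   5   5   4   6   4   5   5   5   4   5   4]
 [  5   5   5 266   5   6   4   5   4   5   5   5]
 [  3   6   4   5   5   4   5   5   5   6   6   5]
 [  5   5   4   4   4   5   4   4   4   6   6   4]
 [  6   4   5   5   6   6   5 266   5   4   5   6]
 [  5   6   6   4   4   5   5   5   4   6   5   4]]
bot post
[[  5   4   6   5   6   5   5   5   5   5   5   5]
 [  4   5 
[... 667 characters left out ...]
 20  20  19  18  20  18  20   5   7]
 [  8   9   7  22  20  21  20  21  20  20   6   9]
 [  8   8   8  21  22  22  22  20  22  21  10   9]
 [  5   8   7  24  22  23  22  23  22  22   8   9]
 [  5   4   9  23  23  23  24  23  24  23   4   4]
 [  4   5   5  22  23  23  22  23  23  23   5   5]
 [  8   7   7   6   6   7   7   7   8   8   8   8]
 [ 10   8  11   9  10   9   9   9   9  10  10  11]
 [ 11  11  11  10  11  10  10  11  11  12  11  11]
 [ 11  10  10  11  10  11  10  10  11  11  10  11]
 [ 11  12  10  10  11  11  12 266  10  11  11  11]
 [ 11  10  10  12  11  11  10  10  10  10   9  11]
 [ -2  -1   0  -2  -1  -3  -1   0  -2  -2  -3  -1]
 [ -1  -1  -2  -1  -2  -1  -1   1  -1  -1  -2  -2]]
```

View pics/H2.png

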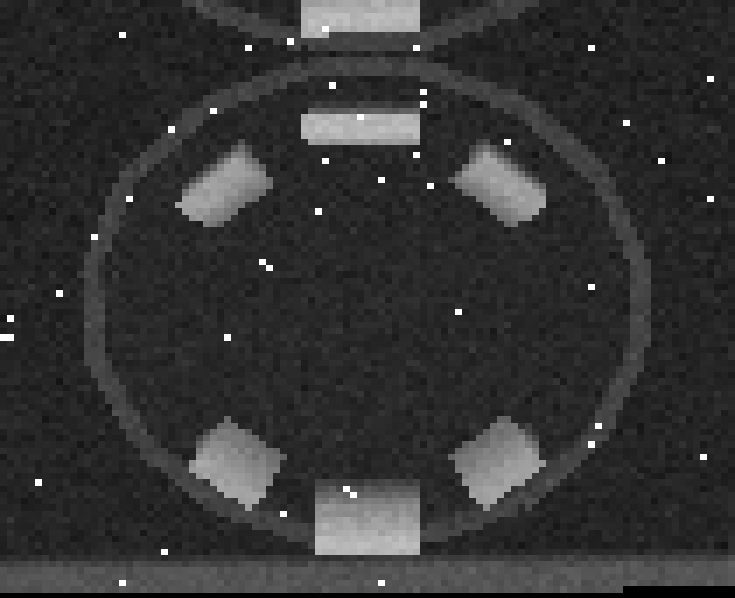

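```bash
cat > fit2.py <<'E'
from ov import *
from scipy.optimize import least_squares
z=np.load("w2c.npz"); c=(z['K'],z['R'],z['o']); X=np.load("X2.npy"); H=cv2.medianBlur((X[...,2]*1000).astype(np.float32),3)
v,u=np.mgrid[0:384,0:512]
m=(H>7)&(H<11)&(u>205)&(u<300)&(v>133)&(v<212)
p=np.c_[u[m],v[m]].astype(float); P=toz(c,p,.010)[:,:2]
g=np.array([.538,.0645])
for i in range(5):
    r=np.linalg.norm(P-g,axis=1); k=(r>.034)&(r<.040)
    f=least_squares(lambda q:np.linalg.norm(P[k]-q[:2],axis=1)-q[2],[*g,.0365],loss='soft_l1',f_scale=.0005); g=f.x[:2]
print("ring",k.sum(),f.x,np.sqrt(np.mean(f.fun**2)))
# posts: inner edges
def W(x,y,zz): return toz(c,[x,y],zz)[0]
top=np.array([W(x,152.2,.024) for x in (244,259)]); bot=np.array([W(x,205.5,.006) for x in (246,259)])
print("top inner",top[:,:2],"bot inner",bot[:,:2])
mid=(top.mean(0)+bot.mean(0))/2; dv=top.mean(0)-bot.mean(0); print("mid",mid[:2],np.linalg.norm(dv[:2]),np.degrees(np.arctan2(dv[1],dv[0]))-90)
# camera yaw / palette yaw from rim edges
for yaw in (15.9,16.5):pass
im=cv2.imread("pics/w2.png"); draw(im,c,(*g,np.radians(16.3)),200,130,105,95,7,"pics/ov2b.png")
E
python3 fit2.py
```

```text
ring 683 [0.53782075 0.06402915 0.0361585 ] 0.0011184123646238726
top inner [[0.52415032 0.08918303]
 [0.53633954 0.09262472]] bot inner [[0.53995267 0.03520319]
 [0.55204087 0.03861623]]
mid [0.53812085 0.0639068 ] 0.05624491443884003 16.263668354817867
```

View pics/ov2b.png

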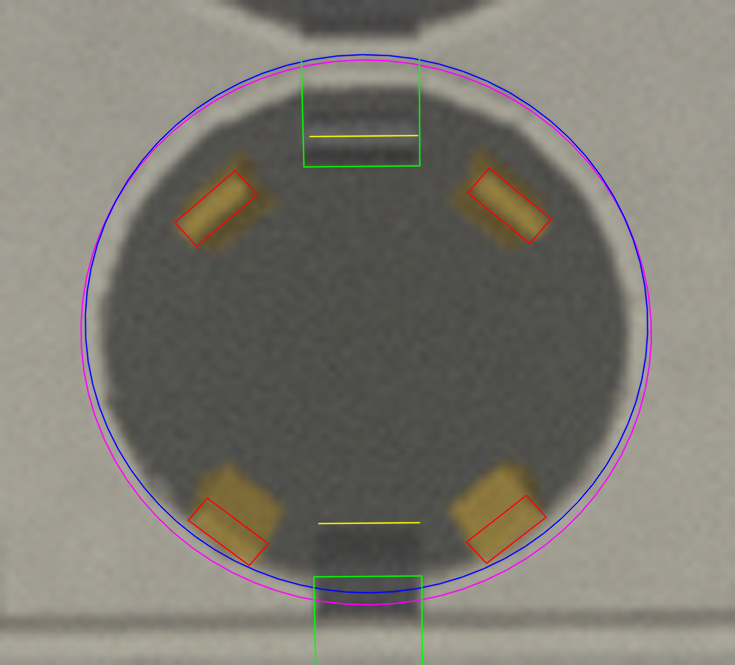

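```bash
cat > pan.py <<'E'
from ov import *
from scipy.optimize import least_squares
def look(fn):
    c=cam("wrist"); im,d=vision.grab_frame("wrist"); cv2.imwrite(f"pics/{fn}.png",im); K,R,o=c
    v,u=np.mgrid[0:384,0:512]; X=o+(np.stack([(u-K[0,2])/K[0,0],(v-K[1,2])/K[1,1],u*0+1],-1)*d[...,None])@R.T
    return c,im,X
def circ(P,r0):
    g=P.mean(0)
    f=least_squares(lambda q:np.linalg.norm(P-q[:2],axis=1)-q[2],[*g,r0],loss='soft_l1',f_scale=.0005)
    return f.x,np.sqrt(np.mean(f.fun**2))
def paint(c,im,guess,z=.026):
    p0=proj(c,[*guess,z])[0]; V=im.max(2).astype(int); S=V<100
    n,l=cv2.connectedComponents(S.astype(np.uint8)); k=l[int(p0[1]),int(p0[0])]; m=(l==k).astype(np.uint8)
    ct=max(cv2.findContours(m,0,cv2.CHAIN_APPROX_NONE)[0],key=len)[:,0].astype(float)
    return circ(toz(c,ct,z)[:,:2],.02),m.sum(),toz(c,[np.argwhere(m)[:,::-1].mean(0)],z)
def top(c,X,guess,z,r,tol=.004):
    H=X[...,2]; P=X.reshape(-1,3); k=(np.linalg.norm(P[:,:2]-guess,axis=1)<r+.01)&(abs(P[:,2]-z)<tol)
    idx=np.argwhere(k.reshape(H.shape)); m=k.reshape(H.shape).astype(np.uint8)
    m=cv2.morphologyEx(m,cv2.MORPH_CLOSE,np.ones((3,3),np.uint8))
    ct=max(cv2.findContours(m,0,cv2.CHAIN_APPROX_NONE)[0],key=len)[:,0].astype(float)
    return circ(toz(c,ct,z)[:,:2],r),m.sum(),P[k][:,2].mean()
E
python3 - <<'E'
from pan import *
ctrl.movep([.4605,-.1255,.127],down(np.radians(106.)))
print(get_state()['time'],get_state()['tcp_pos'])
c,im,X=look("w3")
print(paint(c,im,(.457,-.1225)))
print(top(c,X,(.457,-.1225),.0275,.0225,.0035))
cv2.imwrite("pics/w3z.png",cv2.resize(im[100:300,130:390],None,fx=3,fy=3,interpolation=cv2.INTER_CUBIC))
E
```

```text
6.0583 [ 0.46152123 -0.12443709  0.1272163 ]
((array([ 0.45710611, -0.12268975,  0.01951715]), np.float64(0.0002608724093272664)), np.uint64(1540), array([[ 0.45697422, -0.12221833,  0.026     ]]))
((array([ 0.45717419, -0.12228532,  0.02202067]), np.float64(0.00028683361759266295)), np.uint64(1974), np.float64(0.02547699874902083))
```

View pics/w3z.png

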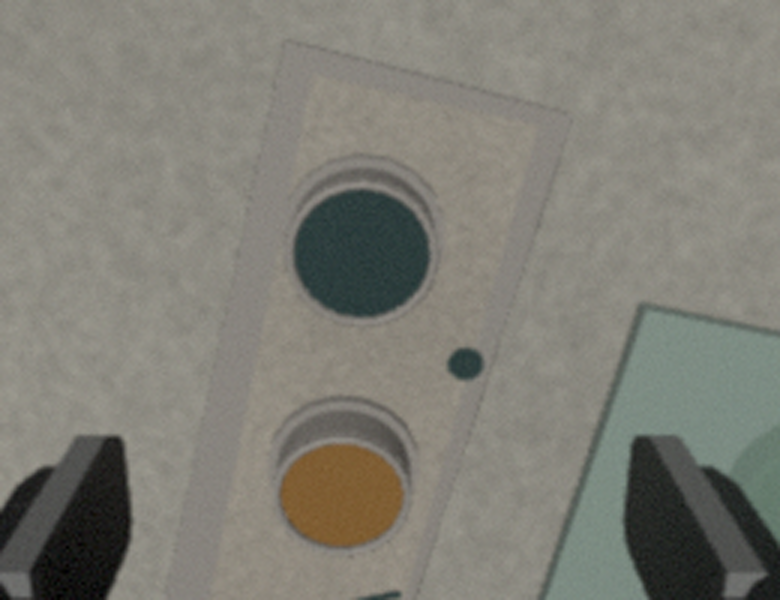

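Run:
```python
from pan import *
ctrl.movep([.4571,-.1225,.06],down(np.radians(106.)))
ctrl.movel([.4571,-.1225,.011],max_speed=.08)
s=get_state();print(s['time'],s['tcp_pos'],s['contact_force'])
ctrl.pause(.15); s=get_state();print(s['time'],s['tcp_pos'],q2R(s['eef_rot'])[:,0:3].round(4))
ctrl.close_gripper(force=25)
s=get_state();print(s['time'],s['tcp_pos'],s['contact_force'],s['width'])
```

```text
7.25 [ 0.45748902 -0.12263719  0.01146628] [-0.04962837 -0.84920687  0.09937863]
7.4 [ 0.45752171 -0.12258934  0.01156314] [[-2.756e-01  9.613e-01  1.100e-03]
 [ 9.613e-01  2.756e-01 -2.000e-04]
 [-5.000e-04  1.000e-03 -1.000e+00]]
7.8583 [ 0.45714902 -0.12250001  0.01130909] [-1.80536049  0.71761877  5.5422515 ] 0.04413219385070223
```

Run:
```python
from pan import *
ctrl.ungrasp(); s=get_state(); print(s['time'],s['tcp_pos'],s['contact_force'])
T0=s['tcp_pos']
ctrl.movel([.4605,-.1255,.127],max_speed=.15); ctrl.pause(.1)
print(get_state()['time'],get_state()['tcp_pos'])
c,im,X=look("w4")
a=paint(c,im,(.457,-.1225));b=top(c,X,(.457,-.1225),.0275,.0225,.0035); print(a,b)
R=q2R(get_state()['eef_rot'])
for x in (a[0][0],b[0][0]): print("tool-frame offset of measured pan from grasp TCP (mm)",1000*(R.T@np.array([x[0]-.4571,x[1]+.1225,0])))
```

```text
8.35 [ 0.45709344 -0.12247403  0.01094435] [-0.16539669 -0.34825481 -0.35066698]
9.375 [ 0.45988061 -0.12528147  0.1260732 ]
((array([ 0.45790759, -0.12251705,  0.01954557]), np.float64(0.00024592021438887287)), np.uint64(1557), array([[ 0.45776786, -0.12205219,  0.026     ]])) ((array([ 0.45790823, -0.12206774,  0.02203354]), np.float64(0.00027966731172996307)), np.uint64(1994), np.float64(0.025451306161454294))
tool-frame offset of measured pan from grasp TCP (mm) [-0.23904955  0.77158741 -0.00145862]
tool-frame offset of measured pan from grasp TCP (mm) [ 0.19266561  0.89607651 -0.00129038]
```

Run:
```python
from pan import *
P=np.array([get_state()['tcp_pos'] for i in range(5)]);print(P)
r=[]
for i in range(12):
    ctrl.pause(.01); r.append(get_state()['tcp_pos'])
r=np.array(r);print(r.mean(0),r.std(0)); print(get_state()['time'])
```

```text
[[ 0.45993802 -0.12533494  0.12610246]
 [ 0.45993802 -0.12533494  0.12610246]
 [ 0.45993802 -0.12533494  0.12610246]
 [ 0.45993802 -0.12533494  0.12610246]
 [ 0.45993802 -0.12533494  0.12610246]]
[ 0.46001723 -0.12536369  0.12619207] [6.18053862e-05 2.60137648e-05 6.64808367e-05]
9.525
```

```bash
cat > mv.py <<'E'
from pan import *
def go(p,yaw=None,speed=.1,tol=.00025):
    p=np.array(p,float); cmd=p.copy()
    if yaw is not None: ctrl.movep(p,down(yaw))
    else: ctrl.movel(p,max_speed=speed)
    for i in range(3):
        ctrl.pause(.12); e=p-get_state()['tcp_pos']
        if np.linalg.norm(e)<tol: break
        cmd=cmd+e; ctrl.movel(cmd,max_speed=.05)
    s=get_state(); print(round(s['time'],2),s['tcp_pos'].round(4),s['contact_force'].round(2),round(s['width'],4)); return cmd-p
E
python3 - <<'E'
from mv import *
ctrl.movel([.4573,-.1225,.011],max_speed=.15); ctrl.pause(.1); print(get_state()['tcp_pos'])
ctrl.close_gripper(force=25); s=get_state(); print(s['tcp_pos'],s['contact_force'],s['width'])
ctrl.movel([.4573,-.1225,.07],max_speed=.15)
go([.5372,.0638,.075],np.radians(106.3))
c,im,X=look("w5"); sc=vision.grab_frame("top")[0]
cv2.imwrite("pics/w5z.png",cv2.resize(im[100:384,100:410],None,fx=2,fy=2,interpolation=cv2.INTER_CUBIC))
E
```

```text
[ 0.45791749 -0.12271644  0.01180519]
[ 0.45748511 -0.12254023  0.01150648] [-0.29449757  0.73792163  5.93846336] 0.04405549827863029
13.47 [0.5372 0.0638 0.075 ] [-1.11 -0.05  0.01] 0.0439
```

View pics/w5z.png

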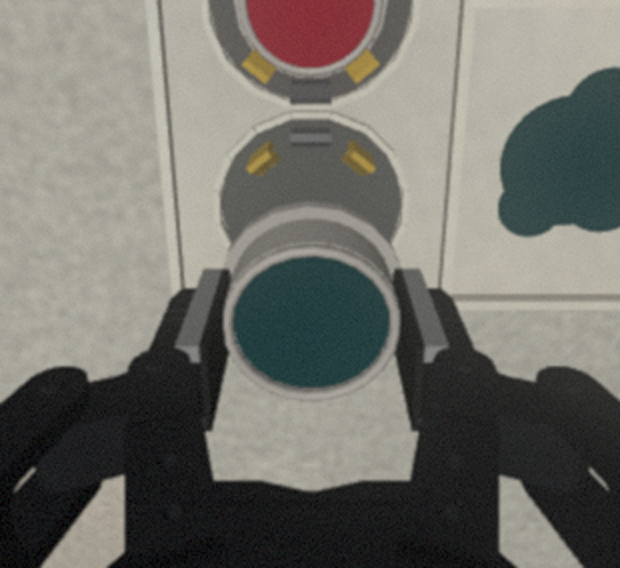

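Run:
```python
from mv import *
c=cam("wrist"); im=cv2.imread("pics/w5.png")
draw(im,c,(.5380,.0640,np.radians(16.3)),190,130,130,100,6,"pics/ov5.png")
```

```text
(no output)
```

View pics/ov5.png

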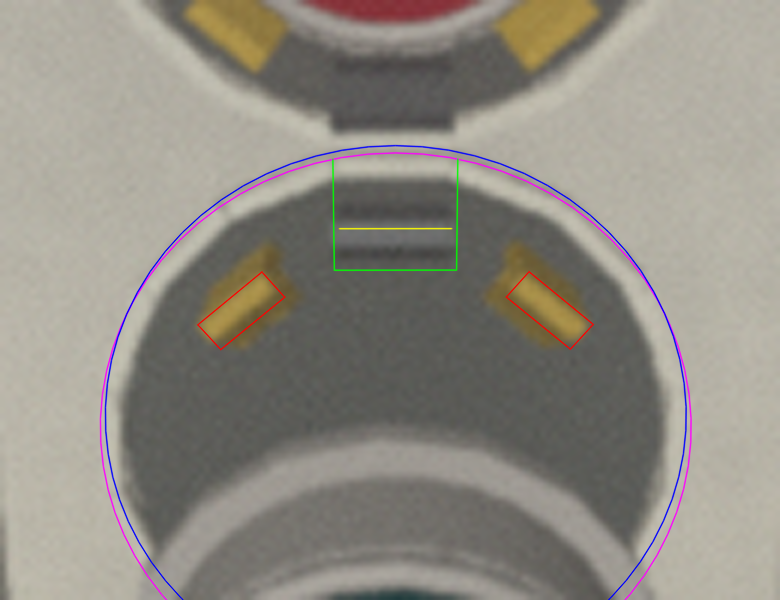

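Run:
```python
from mv import *
off=go([.5372,.0638,.040],speed=.1)
f0=get_state()['contact_force']; print(off)
for z in (.033,.029,.027,.026,.025,.0245,.024,.0235,.023,.0225):
    ctrl.movel(np.array([.5372,.0638,z])+off,max_speed=.04); ctrl.pause(.05)
    s=get_state(); df=s['contact_force']-f0; print(z,s['tcp_pos'].round(4),df.round(2),s['wrist_torque'].round(2))
    if df[2]>2 or np.linalg.norm(df[:2])>3: break
print(s['time'])
```

```text
14.93 [0.5371 0.0638 0.0398] [ 0.81 -0.22 -0.79] 0.0442
[-7.55959106e-05 -3.83023650e-06 -1.90258494e-04]
0.033 [0.537  0.0638 0.0326] [-0.28 -0.51  1.06] [-0.03  0.02  0.04]
0.029 [0.5371 0.0638 0.0287] [-1.05  0.33  0.47] [-0.04  0.01  0.01]
0.027 [0.5371 0.0638 0.0268] [-1.31  0.38  0.56] [-0.02 -0.02  0.03]
0.026 [0.5371 0.0638 0.0258] [-1.38 -0.24  0.06] [-0.03  0.03 -0.01]
0.025 [0.5371 0.0638 0.0248] [-0.24  0.69  0.56] [0.02 0.02 0.  ]
0.0245 [0.5371 0.0637 0.0243] [-0.39  0.17  0.39] [-0.08  0.06 -0.05]
0.024 [0.5371 0.0637 0.0238] [-1.02 -0.22  1.4 ] [-0.15  0.01  0.05]
0.0235 [0.5372 0.0637 0.0234] [ 0.07 -1.84  1.79] [-0.26  0.03  0.04]
0.023 [0.5373 0.0637 0.0229] [-0.76 -2.39  3.09] [-0.32 -0.03 -0.03]
17.7
```

Run:
```python
from mv import *
s=get_state(); p=s['tcp_pos']
ctrl.movel(p+[.0,-.0005,.0004],max_speed=.04); s=get_state(); print(s['tcp_pos'],s['contact_force'],s['wrist_torque'])
ctrl.ungrasp(); s=get_state(); print(s['time'],s['tcp_pos'],s['contact_force'])
ctrl.movel([.5405,.0610,.125],max_speed=.15); ctrl.pause(.1)
c,im,X=look("w6"); np.save("X6.npy",X)
b=top(c,X,(.538,.064),.0385,.0225,.0035); print(b, top(c,X,(.538,.064),.0395,.0225,.0035), get_state()['time'])
np.savez("w6c.npz",K=c[0],R=c[1],o=c[2])
cv2.imwrite("pics/w6z.png",cv2.resize(im[110:240,170:340],None,fx=4.5,fy=4.5,interpolation=cv2.INTER_CUBIC))
```

```text
[0.53719228 0.06328285 0.02320872] [ 0.16924771 -0.77320069  0.51500746] [-0.21286739 -0.0318263  -0.01722413]
18.4417 [0.53729078 0.06324981 0.0232675 ] [ 0.26581814 -0.2347451  -0.35709535]
((array([0.53793437, 0.06348389, 0.02218965]), np.float64(0.00027799973494601384)), np.uint64(2215), np.float64(0.03706547545409889)) ((array([0.53791147, 0.06370492, 0.02200223]), np.float64(0.00027927820840355943)), np.uint64(2196), np.float64(0.037351877212638794)) 19.4167
```

View pics/w6z.png

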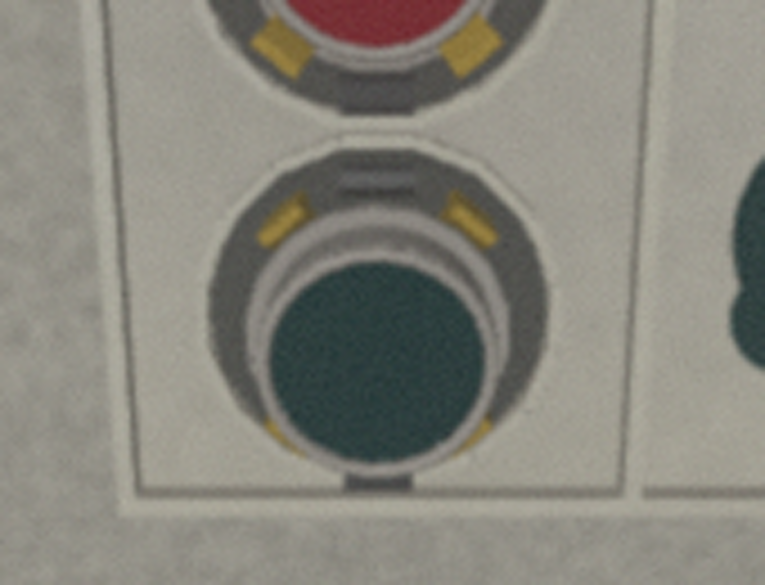

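Run:
```python
from mv import *
X=np.load("X6.npy"); P=X.reshape(-1,3)
r=np.linalg.norm(P[:,:2]-[.5379,.0636],axis=1); k=(r<.018)&(abs(P[:,2]-.037)<.006); Q=P[k]
A=np.c_[Q[:,:2]-[.5379,.0636],np.ones(len(Q))]; f=np.linalg.lstsq(A,Q[:,2],rcond=None)[0]; print(f,np.degrees(f[:2]),k.sum())
k=(abs(P[:,2]-.003)<.006)&(P[:,0]>.55)&(P[:,0]<.64)&(P[:,1]<.15)&(P[:,1]>.04); Q=P[k]
A=np.c_[Q[:,:2]-[.5379,.0636],np.ones(len(Q))]; f=np.linalg.lstsq(A,Q[:,2],rcond=None)[0]; print("deck",f,np.degrees(f[:2]),k.sum())
```

```text
[-0.00581008  0.00226605  0.03652013] [-0.33289325  0.12983524] 1383
deck [ 0.00224503 -0.00343648  0.00484489] [ 0.12863057 -0.19689598] 10016
```

Run:
```python
from mv import *
y=np.radians(106.3)
ctrl.movel([.5405,.0610,.15],max_speed=.15)
ctrl.movep([.630,-.1677,.15],down(y))
c,im,X=look("w7"); P=X.reshape(-1,3); k=(P[:,2]>.095)&(P[:,2]<.11)&(np.linalg.norm(P[:,:2]-[.63,-.168],axis=1)<.03); print(P[k].mean(0),k.sum())
print(get_state()['time'])
cv2.imwrite("pics/w7.png",im)
```

```text
[ 0.62959748 -0.16654717  0.0995587 ] 1111
20.75
```

View pics/w7.png

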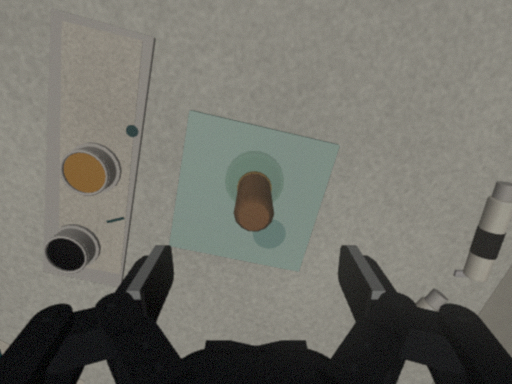

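Run:
```python
from mv import *
ctrl.movel([.6294,-.1672,.048],max_speed=.12); ctrl.pause(.1)
s=get_state(); print(s['tcp_pos'],s['contact_force'])
ctrl.close_gripper(force=90); ctrl.pause(.1); s=get_state(); print(s['time'],s['tcp_pos'],s['contact_force'],s['width'],s['wrist_torque'])
np.save("mg.npy",s['tcp_pos'])
ctrl.movel(s['tcp_pos']+[0,0,.06],max_speed=.12); ctrl.pause(.1)
s=get_state(); print(s['time'],s['tcp_pos'],s['contact_force'],s['width'],s['wrist_torque'])
c,im,X=look("w8"); sc=vision.grab_frame("scene")[0]; cv2.imwrite("pics/s8.png",cv2.resize(sc[100:300,80:340],None,fx=3,fy=3,interpolation=cv2.INTER_CUBIC))
```

```text
[ 0.63001459 -0.16737216  0.0490124 ] [-0.30412668  0.12665494  0.45773699]
22.5167 [ 0.62931437 -0.16733642  0.04840921] [-3.23855296  0.02426849  4.90625523] 0.027893683357595525 [0.07256176 0.41874643 0.02853364]
23.2667 [ 0.62849407 -0.16703881  0.10706327] [-0.5221595   1.23760918 -4.52430405] 0.02801742827933233 [-0.00153705  0.01366933 -0.00684399]
```

View pics/w8.png

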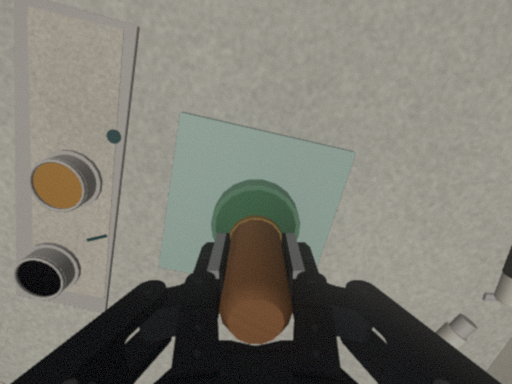

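View pics/s8.png

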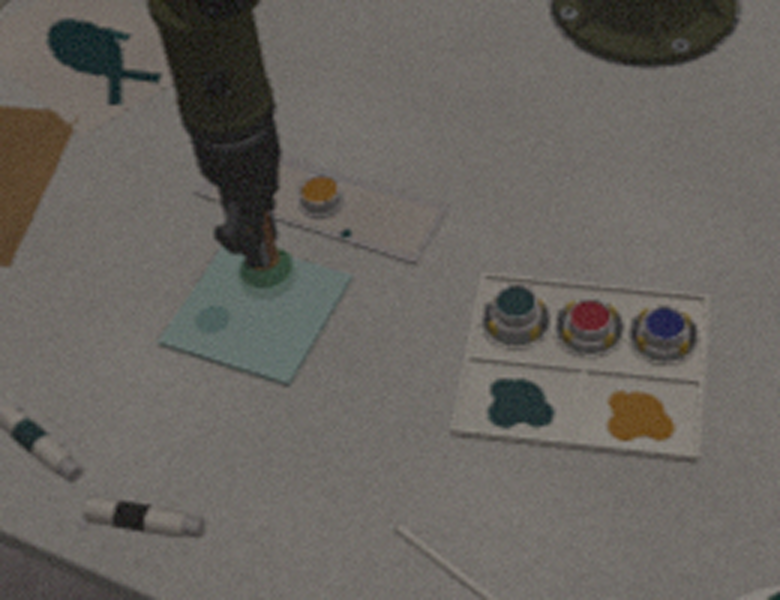

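Run:
```python
from mv import *
y=np.radians(106.3)
ctrl.movep([.5372,.0628,.112],down(y)); off=go([.5372,.0628,.090],speed=.1)
f0=get_state()['contact_force']; print(q2R(get_state()['eef_rot'])[:,2].round(4))
for z in (.084,.082,.081,.080,.079,.078,.077,.076,.075,.074):
    ctrl.movel(np.array([.5372,.0628,z])+off,max_speed=.03); ctrl.pause(.03)
    s=get_state(); df=s['contact_force']-f0; print(z,s['tcp_pos'].round(4),"foot",round(s['tcp_pos'][2]-.0484+.008,4),df.round(1),s['wrist_torque'].round(2))
    if df[2]>30: break
print(s['time'])
```

```text
25.81 [0.5372 0.0628 0.09  ] [ 0.2   0.2  -3.39] 0.0282
[-0.  0. -1.]
0.084 [0.5371 0.0628 0.0838] foot 0.0434 [ 0.1 -0.9 -0.3] [0.03 0.04 0.02]
0.082 [0.5372 0.0628 0.082 ] foot 0.0416 [-0.5 -0.4  0.7] [-0.05  0.01  0.05]
0.081 [0.5373 0.0628 0.081 ] foot 0.0406 [-0.8  0.3 -0.6] [ 0.01 -0.03 -0.05]
0.08 [0.5374 0.0628 0.0802] foot 0.0398 [ 0.  -0.2  2.9] [ 0.01 -0.02  0.02]
0.079 [0.5375 0.0628 0.0793] foot 0.0389 [-0.3  0.1  7. ] [-0.13  0.03  0.04]
0.078 [0.5377 0.0629 0.0785] foot 0.0381 [-1.1 -0.1  9.2] [-0.05  0.1   0.02]
0.077 [0.5378 0.0628 0.0777] foot 0.0373 [-1.  -0.6 11.6] [-0.05  0.29  0.02]
0.076 [0.538  0.0628 0.0771] foot 0.0367 [-1.6  0.6 14.2] [-0.03  0.44 -0.02]
0.075 [0.5375 0.0627 0.0749] foot 0.0345 [ 0.7 -0.2  4.6] [-0.07 -0.3  -0.04]
0.074 [0.5372 0.0628 0.0737] foot 0.0333 [ 1.1 -0.9  1.2] [-0.12 -0.32  0.01]
28.7417
```

Run:
```python
from mv import *
f0=np.array([.2,.2,-3.4])
for z in (.0725,.0715,.0705,.0695,.0685,.0675,.0665,.0655,.0645):
    ctrl.movel(np.array([.5372,.0628,z]),max_speed=.03); ctrl.pause(.03)
    s=get_state(); df=s['contact_force']-f0; print(z,s['tcp_pos'].round(4),"foot",round(s['tcp_pos'][2]-.0484+.008,4),df.round(1),s['wrist_torque'].round(2))
    if df[2]>24: break
print(s['time'])
```

```text
0.0725 [0.5364 0.0629 0.072 ] foot 0.0316 [-0.4 -0.8 -0.2] [ 0.02 -0.05 -0.01]
0.0715 [0.537  0.0628 0.0713] foot 0.0309 [-0.9 -0.5 -0.2] [ 0.01 -0.01 -0.02]
0.0705 [0.5372 0.0628 0.0705] foot 0.0301 [-0.3 -0.1 -0.9] [ 0.02 -0.   -0.04]
0.0695 [0.5373 0.0628 0.0703] foot 0.0299 [-1.7 -0.7  8.5] [-0.04  0.59  0.01]
0.0685 [0.5373 0.0627 0.0703] foot 0.0299 [-5.4 -0.7 19.2] [-0.09  1.2  -0.  ]
0.0675 [0.5373 0.0627 0.0702] foot 0.0298 [-8.6 -1.4 28.9] [-0.16  1.84 -0.04]
30.4417
```

Run:
```python
from mv import *
ctrl.movel([.5372,.0628,.115],max_speed=.12); ctrl.pause(.1)
g=np.load("mg.npy"); print(g)
ctrl.movep([g[0],g[1],.11],down(np.radians(106.3)))
ctrl.pause(.1); s=get_state(); print(s['time'],s['tcp_pos'],s['contact_force'],s['wrist_torque'])
c,im,X=look("w9"); sc=vision.grab_frame("scene")[0]; cv2.imwrite("pics/s9.png",cv2.resize(sc[100:300,80:340],None,fx=3,fy=3,interpolation=cv2.INTER_CUBIC))
cv2.imwrite("pics/w89.png",np.hstack([cv2.imread("pics/w8.png")[150:,150:370],im[150:,150:370]]))
```

```text
[ 0.62931437 -0.16733642  0.04840921]
32.1667 [ 0.62940018 -0.16468959  0.10974012] [-0.445343    0.33471281 -3.56815858] [0.03446161 0.04825221 0.03515997]
```

View pics/w89.png

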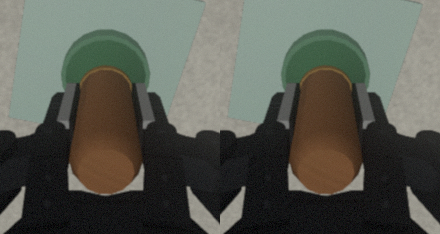

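View pics/s9.png

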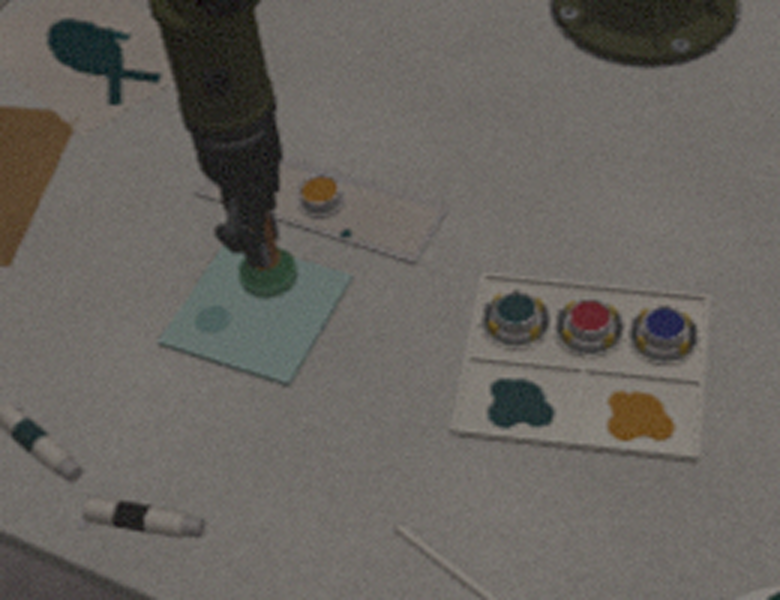

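Run:
```python
from mv import *
off=go([.6295,-.172,.056],speed=.12,tol=.0008)
f0=get_state()['contact_force']
for z in (.052,.050,.0492,.0486,.0480,.0475,.047):
    ctrl.movel(np.array([.6295,-.172,z])+off,max_speed=.03); ctrl.pause(.04)
    s=get_state(); df=s['contact_force']-f0; print(z,s['tcp_pos'].round(4),df.round(1),s['wrist_torque'].round(2))
    if df[2]>3: break
ctrl.ungrasp(); s=get_state(); print(s['time'],s['tcp_pos'],s['contact_force'])
ctrl.movel([.6295,-.172,.15],max_speed=.12); ctrl.pause(.05)
c,im,X=look("w10"); P=X.reshape(-1,3); k=(P[:,2]>.095)&(P[:,2]<.11)&(np.linalg.norm(P[:,:2]-[.63,-.17],axis=1)<.03); print(P[k].mean(0),k.sum(),get_state()['time'])
```

```text
33.72 [ 0.6294 -0.172   0.0557] [-0.09  0.36 -4.03] 0.0279
0.052 [ 0.6292 -0.1719  0.0515] [-0.5  0.1  0.7] [0.02 0.03 0.01]
0.05 [ 0.6293 -0.172   0.0497] [ 0.9 -0.3  0.3] [ 0.02 -0.01  0.04]
0.0492 [ 0.6294 -0.172   0.049 ] [-0.2  0.5 -0.3] [ 0.02 -0.01 -0.02]
0.0486 [ 0.6295 -0.172   0.0484] [-0.6 -0.8  1.5] [ 0.01 -0.   -0.01]
0.048 [ 0.6295 -0.1721  0.0484] [-1.5  0.4  9.8] [0.2  0.44 0.07]
35.8 [ 0.62940553 -0.17201427  0.04769547] [ 0.34141749 -0.18234473 -0.27714862]
[ 0.62988353 -0.17149778  0.09957961] 1117 36.9
```

View pics/w10.png

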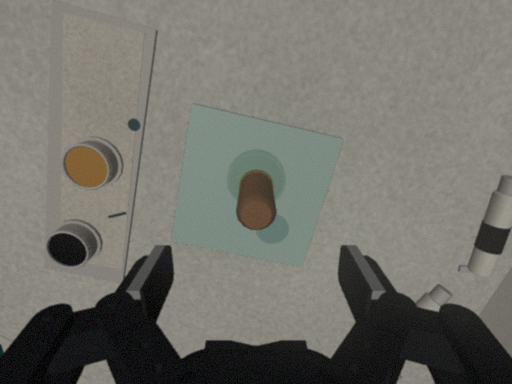

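Muller stands upright on the slab at (256,200), with ochre and black untouched. A last look at the pan.

Run:
```python
from mv import *
ctrl.movep([.5405,.0610,.14],down(np.radians(106.)))
ctrl.pause(.1); c,im,X=look("w11"); P=X.reshape(-1,3)
for nm,ce in (("teal",np.array([.5379,.0636])),("crimson",np.array([.5379,.0636])+.076*np.array([-np.sin(np.radians(16.3)),np.cos(np.radians(16.3))]))):
    k=(np.linalg.norm(P[:,:2]-ce,axis=1)<.016)&(abs(P[:,2]-.027)<.012); Q=P[k]
    f=np.linalg.lstsq(np.c_[Q[:,:2]-ce,np.ones(len(Q))],Q[:,2],rcond=None)[0]; print(nm,f,k.sum())
cv2.imwrite("pics/w11z.png",cv2.resize(im[80:240,150:350],None,fx=3.75,fy=3.75,interpolation=cv2.INTER_CUBIC)); print(get_state()['time'])
```

```text
teal [ 0.00096318 -0.00266797  0.02571962] 917
crimson [ 0.00319329 -0.003191    0.02552178] 1226
38.0333
```

View pics/w11z.png

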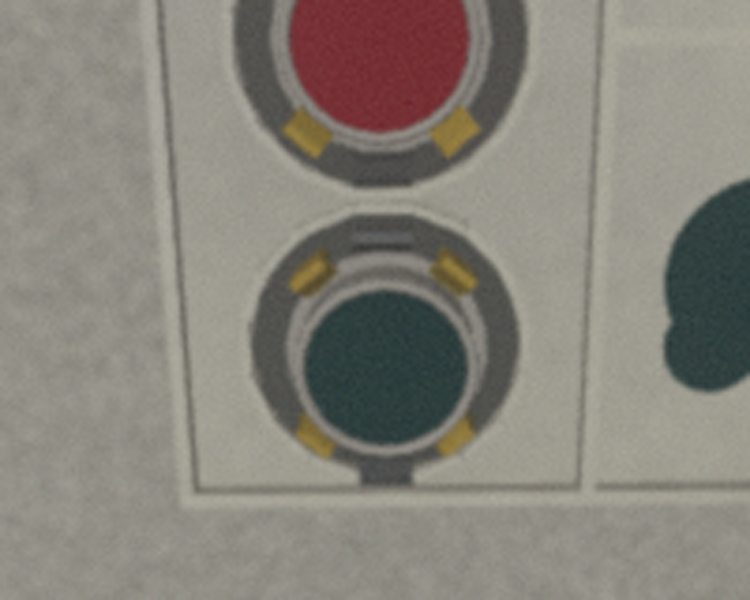

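The teal pan is level, at the same height as the crimson one, and all four tongues sit over its bead.

```bash
python3 -c "
from station import ticket;print(ticket.close_job())"
```

```text
the job is handed in; nothing more can be done
None
```

The job is done and handed in at about 38 s, inside the 53 s limit; the hand-in gives no verdict.

- **Placing the pan:** I set the teal pan on the yellow tongues with about 3 N of contact and let go. The pan was level to within about half a degree before pressing.
- **First grasp of the pan:** I gripped the pan once on the board, let go, re-measured it to correct a 0.8 mm camera offset, then gripped it again.
- **Small sideways touch:** While being lowered it felt about 2.4 N sideways, so I shifted it 0.5 mm and raised it slightly before letting go.
- **Pressing it home:** I held the muller upright and pressed straight down. The force peaked at about 14 N and then dropped as the tongues snapped in. The foot stopped at 29.9 mm above the table, where 30 mm is fully home, and a final push of about 29 N moved it no further.
- **Muller:** It stands upright on the glass slab again, about 5 mm from where it was. I moved it slightly further in from the slab's edge.
- **Last checks:** The depth picture puts the teal paint at 25.7 mm and the crimson paint at 25.5 mm, so the pan sits at the same height as its neighbour, and level. The tongues are over its bead. The ochre and black pans looked untouched. I did not look at the ink jar again at the end, but the arm never went near it.

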